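# Alternate the cone washers on the spring arbor

### The arm

A 7-joint arm with a two-finger parallel gripper is mounted at the origin on the work surface. World frame = base frame: x ahead of the robot, y to its left, z up, the work surface at z = 0. Lengths are in mm, angles in rad, forces in N, time in s.
With the tool pointing down it reaches from about 400 to 900 mm from the base axis. Payload 5.5 kg.
Tool frame: the origin (TCP) lies between the finger pads; the fingertips stand 14 mm ahead of it and the grasp point (between the pads) lies 5 mm behind it; z points along the fingers, y is the direction in which the jaws open and shut (so a half turn about z gives the same grasp; the last joint's range is limited). The gripper opens to 85 mm and grips with 20 to 120 N. Pads are 22 mm wide; open, the fingers measure 114 mm over their backs; the gripper's body (76 mm by 85 mm) begins 54 mm behind the grasp point. The pads swing forward as they close: fully open they stand 13 mm farther back than shut.
Start: joints at [-0.895, 0.501, -0.427, 1.55, 0.221, 1.138, -0.21], TCP at [260.728, 595.416, 245.31] pointing down, gripper open.
Joint ranges: [-2.88, 2.88], [-0.31, 2.03], [-1.54, 1.56], [0.2, 2.42], [-1.41, 4.55], [0.19, 2.02], [-2.57, 2.57]. Speed limits (rad/s): [2.57, 2.57, 3.14, 3.14, 3.14, 3.14, 3.14].

### API

Orientations are given as a unit quaternion [w, x, y, z].
In Python, from station import robot, vision gives the robot as it stands.
- The arm moves only by the tool arm_command, never from a script. Its argument "moves" is a list of rows, each a list of 7 numbers: the turn, a rotation vector about the tool's x, y, z in units of 8 degrees (1.0 is 8 degrees), then the shift along the tool's x, y, z in units of 40 mm (1.0 is 40 mm), then the opening, from 0 (shut) to 1 (fully open). A call has 1 to 12 rows; each row is the pose to reach, as a shift and turn from the pose commanded when the call began, along the tool's axes at that moment; what a row does not reach only later rows make up. A row lasts 1/10 s, in which the tool goes at most 50 mm and 8.59 degrees, less where a joint would pass 70% of its speed; a pose out of reach is approached as far as the arm can. A call with a gripper value outside its range is refused whole. The fingers move at their own pace and stop on an object; "grip_force" is the grip in N (left out, the last holds). Time passes only in rows, so rows that repeat a pose let the fingers close. It gives the time, the measured TCP pose, the force and the opening at its end, in the units of the state.
- robot.sense(): the state, without advancing time (a new reading comes with each control period).
- vision.capture(name): name is "scene" or "top"; returns a dict with "image" (384x512x3 uint8, red, green, blue), "depth" (384x512 float32, mm along the optical axis (not along the pixel's ray), 0 where there is no reading), "fx", "fy", "cx", "cy" (pixels), "position" and "rotation" of the camera in the world. Camera axes: x right, y down, z forward; pixel columns grow to the right and rows downward; lengths in mm; the calibration is good to about 2 mm. A picture is of the moment at which its call begins.
- robot.hand_in(): hands the job in, once; it reports no verdict.
The state is a dict: "time": time; "joints": joint angles; "joint_velocities": joint speeds; "joint_efforts": joint torques, N m; "position": TCP position; "ee_rot": TCP orientation; "wrist_force": force on the tool from outside, world axes, zero at the start; "moment": the same for the moment, N m; "opening": finger opening in mm.
Only numpy, scipy, OpenCV 4.12 (cv2) and the standard library are available. Lean on these libraries where they do the work, as an engineer would, in place of code of your own. Each camera call takes 0.05 s, during which the arm holds its last target.

### The job

On the lab bench, finish the spring stack on the brass arbor: a steel cone washer is already fitted with its wide rim down, so slip on the steel washer that lies wide rim up, then on top of it the steel washer that lies wide rim down, each kept the way round it lies, so that the faces alternate. Both must end fully down on the stack and let go; leave the copper washer where it lies.

Things in the scene. Friction and masses are not known exactly. Their poses are not given: they have to be found in the camera images.
- arbor_seat (a point): Point on the axis of the upright arbor, on the top face of the steel cone washer already fixed there (wide rim down), 40 mm above the bench; z up. The arbor is fixed: a blue round foot 90 mm across and 20 mm high; on it the fixed washer (56 mm across at its rim, 20 mm high, 38 mm across at its top face); through it a brass shaft 20 mm in diameter, straight up to 40 mm above this point, then tapering to a 6 mm tip 54 mm above this point.
- washer_up_mid (a point): Centre, half-way up (10 mm above its underside), of the loose steel cone washer that lies WIDE RIM UP, like a small dish. 20 mm high overall, about 90 g; plain hole 28 mm in diameter; narrow end at the bottom, 38 mm across; widening to 56 mm at 10 mm above its underside; from 10 to 20 mm above its underside the outer edge is upright, 56 mm across: grip there. z points up as it lies. Same shape as the other washers.
- washer_down_mid (a point): Centre, half-way up (10 mm above its underside), of the loose steel cone washer that lies WIDE RIM DOWN, like a small hill. 20 mm high overall, about 90 g; plain hole 28 mm in diameter; from its underside to 10 mm above it the outer edge is upright, 56 mm across: grip there with the fingertips just above the bench; then it narrows to 38 mm across at the top. z points up as it lies.
- washer_copper_mid (a point): Centre, half-way up, of a copper-coloured cone washer of the same size that lies wide rim up. Not part of this stack: it stays where it lies. (Other bystanders, not listed: an amber jar 85 mm high and a red stopper 68 mm across and 30 mm high, farther from the robot to either side of the arbor.)
There are look-alikes about, which are no part of the job. What is shaped like the part that bears washer_up_mid but black or turquoise is not meant.

How it is judged:
By the outcome, as a careful person would: the job done as asked, in the order asked, and still so for the second after the job is handed in, with the robot touching nothing.
It also fails if it takes over 64 s, if anything falls off the work surface, if the arm or the gripper's body presses on something with over 40 N, if the wrist force passes 120 N, or if a joint passes its speed limit or range.

## Working session

There is one attempt and no reset: what is moved stays moved. The work goes in short steps, Python scripts to look and compute and a tool call to move; the robot and the scene stay as the last step left them, time stands still between calls to the robot, and variables do not carry over. Pictures are saved under pics/ and viewed, and the job is handed in when it is done.

Besides the shell and the picture viewer there is one more tool, called after "Request:" as a command line: name --pt "numbers of a row" for each row, then --argument value for the rest. arm_command: Moves the arm, as the interface text tells. Its arguments: {"type":"object","properties":{"moves":{"type":"array","items":{"type":"array","items":{"type":"number"}}},"grip_force":{"type":"number"}},"required":["moves"]}

```bash
mkdir -p pics; ls
python3 - <<'E'
from station import robot, vision
import cv2,numpy as np
s=robot.sense(); print(s)
for n in("scene","top"):
    c=vision.capture(n); np.savez(f"pics/{n}0.npz",**c)
    cv2.imwrite(f"pics/{n}0.png",c["image"][:,:,::-1])
    print(n,c["fx"],c["fy"],c["cx"],c["cy"],c["position"],c["rotation"])
E
```

```text
pics
{'time': 0.0, 'joints': array([-0.89483888,  0.50184647, -0.4267772 ,  1.55144178,  0.22078099,
        1.13824892, -0.2103169 ]), 'joint_velocities': array([ 0.00019639, -0.00191196, -0.00047068, -0.00039397,  0.00018176,
       -0.00060894,  0.00135141]), 'joint_efforts': array([ 3.58464746e-06, -5.69509006e+01, -5.81637472e+00, -2.80935574e+01,
        1.05940123e-02,  1.20429840e-02, -5.08195043e-06]), 'position': array([260.52054341, 594.80200402, 244.26232789]), 'ee_rot': array([-2.36884123e-04,  2.04908882e-01,  9.78780594e-01, -9.17550178e-04]), 'wrist_force': array([0.79274244, 0.1830217 , 0.35926377]), 'moment': array([ 0.03273621,  0.01421324, -0.0039073 ]), 'opening': 85.08562394126811}
scene 347.14877314967924 347.14877314967924 257.25229698363233 197.29557594532403 [1044.9428587   -96.47879867  636.65900758] [-0.28273741  0.73004292  0.5763751  -0.23428322]
top 406.4800188789206 406.4800188789206 250.25936638868646 189.46305203655064 [360.23533576   2.28535643 955.21909513] [-0.06842208  0.70556829 -0.70176945  0.07079156]
```

View pics/scene0.png

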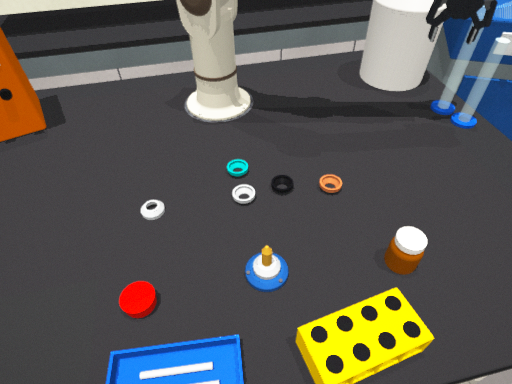

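View pics/top0.png

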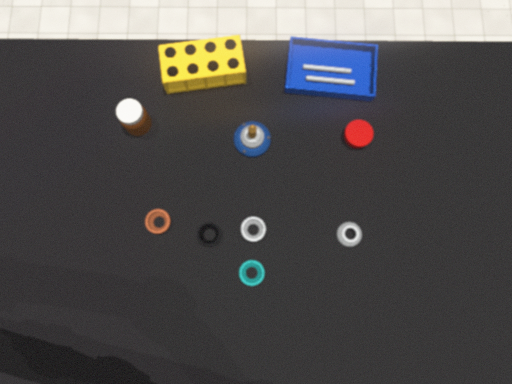

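```bash
cat > h.py <<'E'
import numpy as np,cv2
from scipy.spatial.transform import Rotation as R
def load(n): return dict(np.load(f"pics/{n}.npz"))
def rot(c): return R.from_quat(c["rotation"],scalar_first=True).as_matrix()
def ray(c,u,v):
    d=np.array([(u-c["cx"])/c["fx"],(v-c["cy"])/c["fy"],np.ones_like(u)]) if np.ndim(u) else np.array([(u-c["cx"])/c["fx"],(v-c["cy"])/c["fy"],1.])
    return rot(c)@d
def plane(c,u,v,z):
    d=ray(c,u,v); p=c["position"]; 
    return (p[:,None] if d.ndim>1 else p)+d*((z-p[2])/d[2])
def cloud(c,m):
    v,u=np.nonzero(m&(c["depth"]>0)); d=ray(c,u.astype(float),v.astype(float))
    return (c["position"][:,None]+d*c["depth"][v,u]).T
def tri(cs,uvs):
    A=np.zeros((3,3));b=np.zeros(3)
    ds=[]
    for c,(u,v) in zip(cs,uvs):
        d=ray(c,u,v);d/=np.linalg.norm(d);P=np.eye(3)-np.outer(d,d);A+=P;b+=P@c["position"];ds.append(P)
    x=np.linalg.solve(A,b); return x,[np.linalg.norm(P@(x-c["position"])) for P,c in zip(ds,cs)]
def circ(p):
    A=np.c_[2*p[:,:2],np.ones(len(p))];s=np.linalg.lstsq(A,(p[:,:2]**2).sum(1),rcond=None)[0]
    return s[:2],np.sqrt(s[2]+s[0]**2+s[1]**2)
def mask(c,near,r,lo=(0,0,110),hi=(180,70,255)):
    h=cv2.cvtColor(c["image"],cv2.COLOR_RGB2HSV); m=cv2.inRange(h,lo,hi)
    w=np.zeros_like(m);cv2.circle(w,near,r,255,-1); return m&w
E
python3 - <<'E'
from h import *
T=load("top0");S=load("scene0")
for n,nt,ns in(("up",(253,229),(244,194)),("down",(349,234),(152,209))):
    uv=[];
    for c,k in((T,nt),(S,ns)):
        m=mask(c,k,22)
        cs,_=cv2.findContours(m,cv2.RETR_CCOMP,cv2.CHAIN_APPROX_NONE)
        cs=sorted(cs,key=len)[::-1][:2]
        e=[cv2.fitEllipse(x) for x in cs]; print(n,[np.round(np.r_[x[0],x[1]],1) for x in e])
        o=cs[0][:,0].astype(float)
        for z in(0,5,10,20):
            p=plane(c,o[:,0],o[:,1],z).T; print('  outer z',z,circ(p))
        i=cs[1][:,0].astype(float)
        for z in(0,10,20):
            p=plane(c,i[:,0],i[:,1],z).T; print('  hole z',z,circ(p))
        P=cloud(c,m>0); print('  cloud z pct',np.percentile(P[:,2],[5,25,50,75,95]),P.mean(0))
        uv.append(e[0][0])
    print(n,'tri',tri([T,S],uv))
E
```

```text
up [array([252.8, 228.5,  25.1,  25.3]), array([252.9, 229.2,  11.7,  11.9])]
  outer z 0 (array([457.67660092,  -6.83153839]), np.float64(29.60976706436992))
  outer z 5 (array([457.16655424,  -6.78381691]), np.float64(29.454777663430686))
  outer z 10 (array([456.65650756,  -6.73609542]), np.float64(29.299788262487436))
  outer z 20 (array([455.63641421,  -6.64065245]), np.float64(28.989809460598124))
  hole z 0 (array([456.00355559,  -7.13767799]), np.float64(13.813748877417371))
  hole z 10 (array([455.00097702,  -7.0390301 ]), np.float64(13.669135469371954))
  hole z 20 (array([453.99839845,  -6.94038222]), np.float64(13.524522061332297))
  cloud z pct [-2.52747087  3.21712156  8.98917832 17.55482905 19.89555224] [456.93837792  -6.716951     9.43287134]
up [array([243.2, 193.2,  19.2,  23.3]), array([243.5, 195.7,   5.3,  11. ])]
  outer z 0 (array([439.21857325,  -3.30986042]), np.float64(31.833102051442104))
  outer z 5 (array([443.97562748,  -4.04156245]), np.float64(31.583100860283537))
  outer z 10 (array([448.73268171,  -4.77326449]), np.float64(31.333099669127513))
  oute
[... 1568 characters left out ...]
.float64(31.217189628826926))
  outer z 10 (array([ 447.78644665, -228.62300225]), np.float64(30.970084867762203))
  outer z 20 (array([ 457.3156548 , -226.51429238]), np.float64(30.475875345625138))
  hole z 0 (array([ 428.84322979, -232.54305885]), np.float64(10.780258903529784))
  hole z 10 (array([ 438.52030372, -230.40589816]), np.float64(10.610933428272652))
  hole z 20 (array([ 448.19737766, -228.26873748]), np.float64(10.441607953013152))
  cloud z pct [-0.92174373  5.05828539 12.90628218 17.71536116 20.1931077 ] [ 450.55895602 -228.31001652   11.31556286]
down tri (array([ 445.72311496, -230.19392358,    7.17448674]), [np.float64(0.8293979781643033), np.float64(0.8293979781643686)])
```

Run:
```python
from h import *
T=load("top0");S=load("scene0")
a=cv2.resize(T["image"][95:175,210:295],None,fx=5,fy=5,interpolation=0)
b=cv2.resize(S["image"][225:305,225:310],None,fx=5,fy=5,interpolation=0)
cv2.imwrite("pics/zoom.png",np.hstack([a,b])[:,:,::-1][:600,:850][:, :850][:, :][:, ::1] if 0 else cv2.resize(np.hstack([a,b]),(800,376))[:,:,::-1])
uv=[]
for c,k in((T,(252,139)),(S,(267,270))):
    m=mask(c,k,26,(100,90,60),(125,255,255))
    o=max(cv2.findContours(m,cv2.RETR_EXTERNAL,cv2.CHAIN_APPROX_NONE)[0],key=len)
    hull=cv2.convexHull(o)[:,0].astype(float)
    print('foot',cv2.fitEllipse(o)[:2])
    for z in(10,20): print(z,circ(plane(c,hull[:,0],hull[:,1],z).T))
    m=mask(c,k,26,(8,100,60),(32,255,255)); ys,xs=np.nonzero(m)
    print('brass',xs.min(),xs.max(),ys.min(),ys.max(),len(xs))
    P=cloud(c,m>0);t=P[P[:,2]>P[:,2].max()-10]; print(P[:,2].max(),t.mean(0),np.median(P,axis=0))
    m=mask(c,k,20); 
    P=cloud(c,m>0);print('wash',np.percentile(P[:,2],[5,25,50,75,95]));t=P[abs(P[:,2]-40)<4];print(t.mean(0),len(t),t.min(0),t.max(0))
```

```text
foot ((251.62271118164062, 138.81646728515625), (35.157283782958984, 36.59543228149414))
10 (array([675.48784779,  -3.53126646]), np.float64(45.85504983586389))
20 (array([672.15261564,  -3.46972916]), np.float64(45.36992368817268))
brass 249 255 125 137 68
94.72460346801051 [674.73819266  -3.83478665  88.96427592] [669.84152047  -3.39395959  81.63339042]
wash [19.74489298 30.45712969 34.86747267 38.44392271 51.30949412]
[671.47738455  -4.39827381  38.48024363] 139 [655.09338021 -25.12785202  36.04033365] [695.23210104  15.20857057  43.96148808]
foot ((266.2965087890625, 271.0992736816406), (38.86043167114258, 40.63895034790039))
10 (array([677.38070244,  -2.6355234 ]), np.float64(46.736218812852115))
20 (array([683.24612768,  -4.13304077]), np.float64(45.99041897200059))
brass 261 271 245 265 186
94.3702836473351 [678.87924214  -2.16740299  89.24372388] [682.64555616  -3.4810462   73.07266391]
wash [20.16185138 30.29121482 34.69707492 38.40892704 40.17390379]
[682.34693142  -3.34758327  38.75462086] 198 [658.25747113 -23.57162691  36.21660173] [697.63381842  18.93159645  42.14781452]
```

View pics/zoom.png

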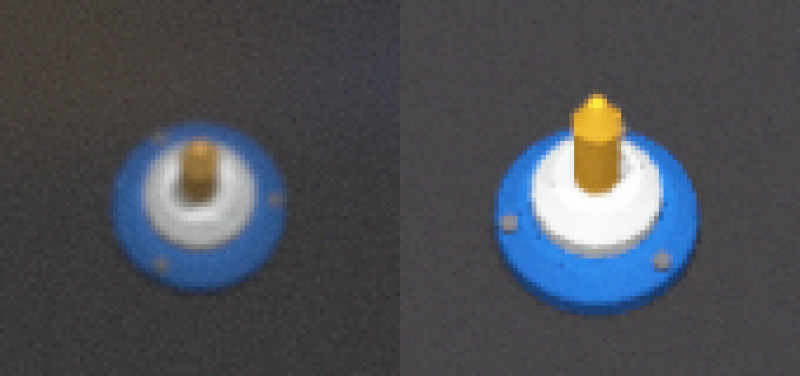

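Request:
arm_command --pt "0 0 0 -1 -1.15 0.1 1" --pt "0 0 0 -2 -2.3 0.2 1" --pt "0 0 0 -2 -2.3 0.2 1" --pt "0 0 0 -2 -2.3 0.2 1"

```text
time: 0.5
position: [299.5, 474.6, 236.4]
ee_rot: [0.001, 0.208, 0.978, -0.002]
wrist_force: [0.0, 0.0, -0.3]
opening: 85.5
```

```bash
cat >> h.py <<'E'
def st():
    from station import robot
    s=robot.sense(); Rm=R.from_quat(s["ee_rot"],scalar_first=True).as_matrix()
    np.set_printoptions(precision=3,suppress=True)
    print('t',s["time"],'pos',s["position"],'q',s["joints"],'F',s["wrist_force"],'M',s["moment"],'op',s["opening"]); print('toolx',Rm[:,0],'tooly',Rm[:,1])
    return s,Rm
def go(x,y,z):
    s,Rm=st(); print('units',Rm.T@(np.array([x,y,z])-s["position"])/40)
    a=np.arctan2(Rm[0,1],Rm[1,1]); print('turn to jaws along +y:', -np.degrees(a)/8)
E
python3 -c "
from h import *
go(455.8,-6.5,150)
T=load('top0');S=load('scene0')
print(plane(T,252.7,124.8,94),plane(S,266.9,245.2,94))
print('black',plane(T,208,233,15),'turq',plane(T,252,273,15))"
```

```text
t 0.5 pos [299.47  474.573 236.448] q [-0.714  0.351 -0.425  1.785  0.167  1.044 -0.048] F [ 0.016  0.046 -0.346] M [-0.021 -0.031 -0.001] op 85.4544107637413
toolx [-0.914  0.406 -0.002] tooly [ 0.406  0.914 -0.003]
units [-8.452 -9.395  2.211]
turn to jaws along +y: -2.9958074643660897
[679.492  -4.887  94.   ] [674.055  -0.727  94.   ]
black [445.041  96.634  15.   ] turq [355.1    -5.317  15.   ]
```

Request:
arm_command --pt "-0.0 0 -0.5 -0.8 -0.9 0.2 1" --pt "0 0 -1 -1.6 -1.8 0.4 1" --pt "0 0 -1.5 -2.4 -2.7 0.6 1" --pt "0 0 -2 -3.2 -3.6 0.8 1" --pt "0 0 -2.5 -4 -4.5 1 1" --pt "0 0 -3 -4.8 -5.4 1.2 1" --pt "0 0 -3 -5.6 -6.3 1.5 1" --pt "0 0 -3 -6.4 -7.2 1.7 1" --pt "0 0 -3 -7.2 -8.1 1.9 1" --pt "0 0 -3 -8 -8.9 2.1 1" --pt "0 0 -3 -8.45 -9.4 2.2 1" --pt "0 0 -3 -8.45 -9.4 2.2 1"

```text
time: 1.7
position: [457.1, -4.5, 148.7]
ee_rot: [-0.0, -0.0, 1.0, -0.001]
wrist_force: [-0.6, 0.6, -0.1]
opening: 85.4
```

```bash
python3 -c "
from h import *
go(455.8,-6.5,60)"
```

```text
t 1.7 pos [457.088  -4.52  148.68 ] q [ 0.123  0.271 -0.196  2.111  0.077  0.766  1.45 ] F [-0.571  0.591 -0.147] M [0.014 0.004 0.034] op 85.37366591234137
toolx [-1. -0.  0.] tooly [-0.     1.    -0.001]
units [ 0.032 -0.047  2.217]
turn to jaws along +y: 0.0011744863342427515
```

Request:
arm_command --pt "0 0 0 0.03 -0.05 1 1" --pt "0 0 0 0.03 -0.05 2 1" --pt "0 0 0 0.03 -0.05 2.5 1" --pt "0 0 0 0.03 -0.05 3 1" --pt "0 0 0 0.03 -0.05 3.15 1" --pt "0 0 0 0.03 -0.05 3.15 1"

```text
time: 2.3
position: [454.2, -1.6, 22.7]
ee_rot: [-0.001, -0.004, 1.0, 0.0]
wrist_force: [-1.1, 0.6, 0.9]
opening: 85.3
```

```bash
cat >> h.py <<'E'
def snap(tag,box=None):
    from station import vision
    out={}
    for n in("scene","top"):
        c=vision.capture(n);np.savez(f"pics/{n}{tag}.npz",**c);out[n]=c
    return out
def zoom(tag,bs,bt,f=5):
    S=load("scene"+tag);T=load("top"+tag)
    a,b=[cv2.resize(c["image"][y0:y0+75,x0:x0+80],(400,375),interpolation=0) for c,(x0,y0) in((S,bs),(T,bt))]
    cv2.imwrite(f"pics/z{tag}.png",np.hstack([a,b])[:,:,::-1])
E
python3 -c "
from h import *
snap('1');zoom('1',(204,150),(213,190))
go(455.8,-6.5,16)"
```

```text
t 2.4 pos [455.408  -2.144  23.944] q [ 0.074  0.507 -0.15   2.171  0.159  0.473  1.379] F [ 0.005  0.415 -0.066] M [ 0.009 -0.049 -0.035] op 85.23088152707835
toolx [-1.    -0.007 -0.001] tooly [-0.007  1.     0.   ]
units [-0.009 -0.109  0.199]
turn to jaws along +y: 0.05082369537995551
```

View pics/z1.png

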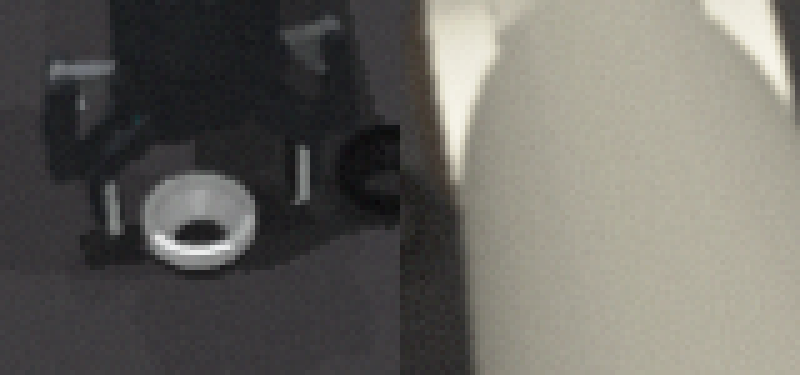

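Request:
arm_command --pt "0 0 0 0 0 0 1" --pt "0 0 0 0 0 0 1"

```text
time: 2.6
position: [455.5, -2.9, 24.2]
ee_rot: [0.001, -0.003, 1.0, 0.0]
wrist_force: [0.5, -0.5, -0.0]
opening: 85.4
```

```bash
python3 -c "
from h import *
go(455.8,-6.5,16)"
```

```text
t 2.6 pos [455.539  -2.885  24.238] q [ 0.075  0.506 -0.15   2.171  0.159  0.473  1.379] F [ 0.463 -0.458 -0.042] M [-0.015  0.023  0.015] op 85.37256643530442
toolx [-1.    -0.006 -0.002] tooly [-0.006  1.     0.   ]
units [-0.006 -0.09   0.206]
turn to jaws along +y: 0.04352858458073379
```

Request:
arm_command --pt "0 0 0 0 -0.09 0.1 1" --pt "0 0 0 0 -0.09 0.2 1" --pt "0 0 0 0 -0.09 0.2 1" --pt "0 0 0 0 -0.09 0.2 1"

```text
time: 3.0
position: [454.5, -6.6, 15.1]
ee_rot: [-0.0, -0.003, 1.0, 0.0]
wrist_force: [-0.0, 0.4, -0.3]
opening: 85.2
```

```bash
python3 -c "
from h import *
go(455.8,-6.5,16)"
```

```text
t 3.0 pos [454.478  -6.63   15.078] q [ 0.079  0.525 -0.144  2.172  0.165  0.455  1.382] F [-0.03   0.443 -0.337] M [-0.005  0.059 -0.035] op 85.18019954083728
toolx [-1.    -0.006  0.001] tooly [-0.006  1.     0.   ]
units [-0.033  0.003 -0.023]
turn to jaws along +y: 0.042104960302934695
```

Request:
arm_command --pt "0 0 0 0 0 0 0.7" --pt "0 0 0 0 0 0 0.6" --pt "0 0 0 0 0 0 0.4" --pt "0 0 0 0 0 0 0" --pt "0 0 0 0 0 0 0" --pt "0 0 0 0 0 0 0" --pt "0 0 0 0 0 0 0" --pt "0 0 0 0 0 0 0" --grip_force 40

```text
time: 3.8
position: [454.8, -6.5, 15.7]
ee_rot: [0.0, -0.003, 1.0, -0.0]
wrist_force: [-1.4, 0.5, 5.9]
opening: 53.8
```

```bash
python3 -c "
from h import *
snap('2');zoom('2',(204,150),(213,190))
go(455.8,-6.5,16)"
```

```text
t 3.9 pos [454.77   -6.497  15.757] q [ 0.078  0.524 -0.144  2.172  0.165  0.455  1.382] F [-1.604 -0.028  5.972] M [ 0.017  0.3   -0.057] op 53.64612005103928
toolx [-1.    -0.006 -0.   ] tooly [-0.006  1.    -0.   ]
units [-0.026 -0.    -0.006]
turn to jaws along +y: 0.043188587753259795
```

View pics/z2.png

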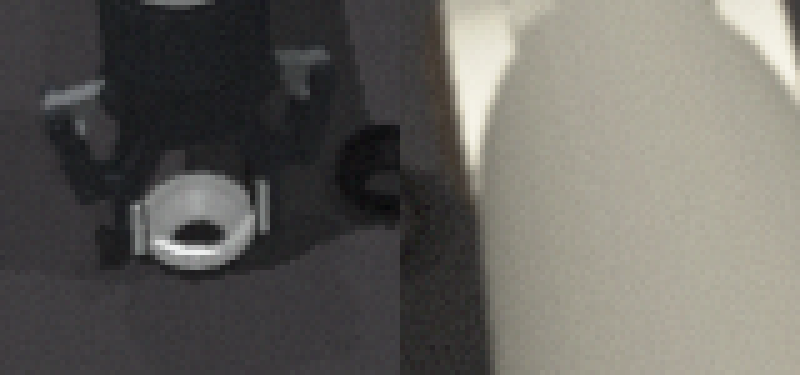

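Request:
arm_command --pt "0 0 0 0 0 -0.2 0" --pt "0 0 0 0 0 -0.5 0" --pt "0 0 0 0 0 -1 0" --pt "0 0 0 0 0 -1.7 0" --pt "0 0 0 0 0 -2.4 0" --pt "0 0 0 0 0 -3.1 0" --pt "0 0 0 0 0 -3.5 0" --pt "0 0 0 0 0 -3.5 0" --pt "0 0 0 0 0 -3.5 0"

```text
time: 4.8
position: [454.7, -6.6, 155.8]
ee_rot: [0.001, -0.003, 1.0, -0.0]
wrist_force: [0.6, 0.4, -0.6]
opening: 53.6
```

```bash
python3 -c "
from h import *
snap('3');zoom('3',(204,100),(213,190))
go(640,-3,155)"
```

```text
t 4.9 pos [453.857  -6.613 154.573] q [ 0.139  0.257 -0.207  2.113  0.074  0.78   1.462] F [-0.806 -0.027 -0.868] M [-0.018 -0.048 -0.012] op 53.59060373559823
toolx [-1.    -0.006  0.002] tooly [-0.006  1.     0.   ]
units [-4.654  0.062 -0.018]
turn to jaws along +y: 0.043699929379410765
```

View pics/z3.png

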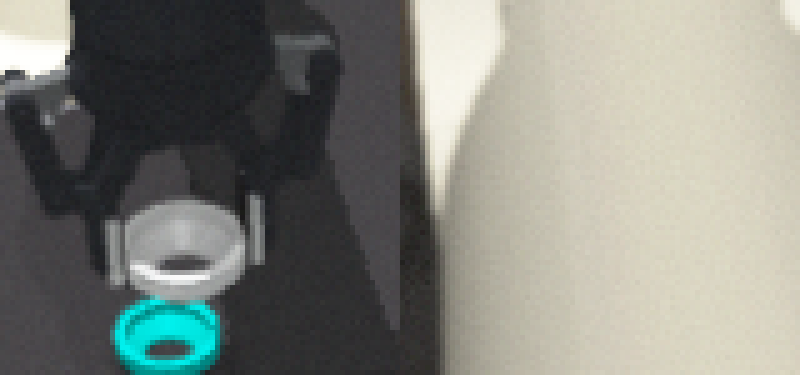

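Request:
arm_command --pt "0 0 0 -0.5 0.0 0 0" --pt "0 0 0 -1.3 0.02 0 0" --pt "0 0 0 -2.1 0.04 0 0" --pt "0 0 0 -2.9 0.06 0 0" --pt "0 0 0 -3.7 0.06 0 0" --pt "0 0 0 -4.5 0.06 0 0" --pt "0 0 0 -5.2 0.06 0 0" --pt "0 0 0 -5.57 0.06 0 0" --pt "0 0 0 -5.57 0.06 0 0" --pt "0 0 0 -5.57 0.06 0 0" --pt "0 0 0 -5.57 0.06 0 0"

```text
time: 6.0
position: [676.0, -2.8, 154.2]
ee_rot: [-0.001, -0.003, 1.0, -0.0]
wrist_force: [0.7, -0.3, -0.9]
opening: 53.7
```

```bash
python3 -c "
from h import *
snap('4');zoom('4',(225,210),(213,90))
go(676.5,-3,155)"
```

```text
t 6.1 pos [676.494  -2.848 154.993] q [ 0.085  0.609 -0.174  1.558  0.119  0.987  1.453] F [-0.41  -0.604 -1.433] M [-0.013  0.025  0.01 ] op 53.525682667506246
toolx [-1.    -0.006  0.001] tooly [-0.006  1.    -0.   ]
units [-0.    -0.004 -0.   ]
turn to jaws along +y: 0.04428480810016638
```

View pics/z4.png

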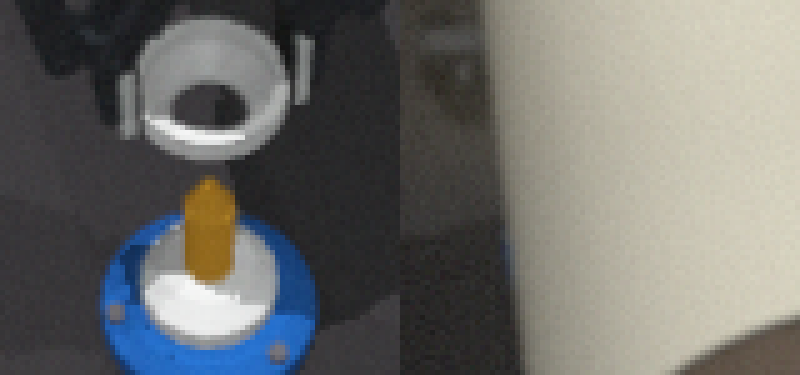

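Run:
```python
from h import *
S=load("scene4")
m=mask(S,(268,228),18,(0,0,95),(180,60,255))
m=cv2.morphologyEx(m,cv2.MORPH_OPEN,np.ones((3,3)))
m[:, :253]=0; m[:,284:]=0
o=max(cv2.findContours(m,cv2.RETR_EXTERNAL,cv2.CHAIN_APPROX_NONE)[0],key=len)
print(cv2.fitEllipse(o)); h=cv2.convexHull(o)[:,0].astype(float)
for z in(150,156,160): print(z,circ(plane(S,h[:,0],h[:,1],z).T))
cs=cv2.findContours(m,cv2.RETR_CCOMP,cv2.CHAIN_APPROX_NONE)[0];cs=sorted(cs,key=len)[::-1]
if len(cs)>1:
  i=cs[1][:,0].astype(float);print(cv2.fitEllipse(cs[1]))
# brass col
b=mask(S,(267,258),18,(8,120,60),(32,255,255))
for v in range(244,268,2):
  x=np.nonzero(b[v])[0]
  if len(x): print(v,x.min(),x.max(),end='; ')
# fixed washer/top foot ellipses from the clear image
```

```text
((266.8641052246094, 227.52191162109375), (28.033143997192383, 29.945302963256836), 89.04542541503906)
150 (array([674.04090862,  -2.12218018]), np.float64(30.192125847342616))
156 (array([678.61374435,  -3.28549927]), np.float64(29.819888300605857))
160 (array([681.66230151,  -4.06104532]), np.float64(29.57172993611761))
((266.741455078125, 230.94569396972656), (10.122085571289062, 16.741092681884766), 94.56774139404297)
246 265 268; 248 263 270; 250 262 271; 252 262 271; 254 262 271; 256 262 271; 258 262 271; 260 262 270; 262 262 270; 264 263 270;
```

Request:
arm_command --pt "0 0 0 0 0 0.3 0" --pt "0 0 0 0 0 0.7 0" --pt "0 0 0 0 0 1.1 0" --pt "0 0 0 0 0 1.4 0" --pt "0 0 0 0 0 1.6 0" --pt "0 0 0 0 0 1.75 0" --pt "0 0 0 0 0 1.75 0" --pt "0 0 0 0 0 1.75 0"

```text
time: 6.9
position: [677.9, -2.7, 85.5]
ee_rot: [0.0, -0.003, 1.0, 0.0]
wrist_force: [0.2, 0.5, -1.5]
opening: 53.5
```

```bash
python3 -c "
from h import *
snap('5');zoom('5',(225,210),(213,90))
go(676.5,-3,58)"
```

```text
t 7.0 pos [678.174  -2.749  86.088] q [ 0.078  0.692 -0.163  1.591  0.136  0.869  1.44 ] F [-0.129  0.438 -0.081] M [ 0.029 -0.007  0.004] op 53.60539502270827
toolx [-1.    -0.006 -0.001] tooly [-0.006  1.     0.   ]
units [ 0.043 -0.006  0.702]
turn to jaws along +y: 0.04340048663857567
```

View pics/z5.png

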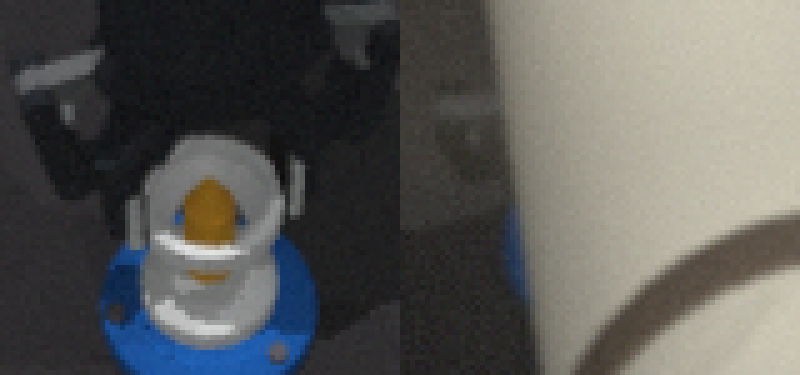

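Request:
arm_command --pt "0 0 0 0.02 0 0.2 0" --pt "0 0 0 0.03 0 0.4 0" --pt "0 0 0 0.03 0 0.55 0" --pt "0 0 0 0.03 0 0.65 0" --pt "0 0 0 0.03 0 0.68 0" --pt "0 0 0 0.03 0 0.68 0"

```text
time: 7.6
position: [676.1, -2.8, 57.7]
ee_rot: [-0.0, -0.003, 1.0, 0.0]
wrist_force: [-0.2, 0.2, -0.2]
opening: 53.8
```

```bash
python3 -c "
from h import *
snap('6');zoom('6',(225,210),(213,90))
go(676.5,-3,56)"
```

```text
t 7.7 pos [676.529  -2.792  58.264] q [ 0.074  0.727 -0.158  1.603  0.143  0.823  1.435] F [-0.466 -0.316 -0.247] M [ 0.004 -0.035  0.027] op 53.49350402003366
toolx [-1.    -0.006 -0.   ] tooly [-0.006  1.     0.   ]
units [ 0.001 -0.005  0.057]
turn to jaws along +y: 0.043714013500947654
```

View pics/z6.png

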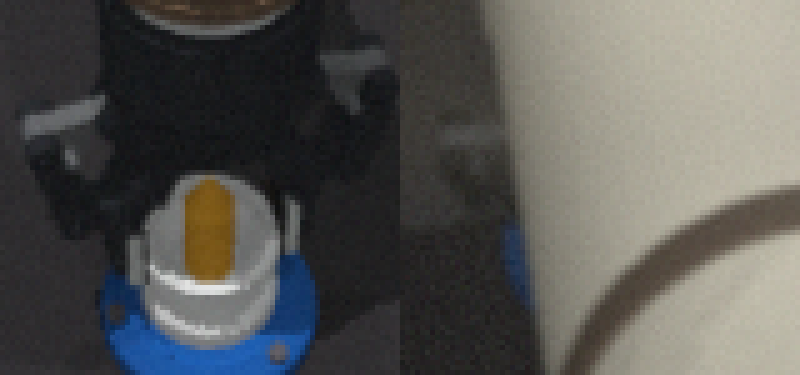

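Request:
arm_command --pt "0 0 0 0 0 0.03 0" --pt "0 0 0 0 0 0.05 0" --pt "0 0 0 0 0 0.06 0" --pt "0 0 0 0 0 0.06 0"

```text
time: 8.1
position: [676.4, -2.8, 55.9]
ee_rot: [0.0, -0.003, 1.0, -0.0]
wrist_force: [0.4, -0.1, 1.4]
opening: 53.8
```

```bash
python3 -c "
from h import *
go(676.5,-3,56)"
```

```text
t 8.1 pos [676.383  -2.844  55.904] q [ 0.074  0.73  -0.158  1.603  0.144  0.82   1.434] F [ 0.373 -0.062  1.384] M [-0.023  0.14  -0.004] op 53.753243061893386
toolx [-1.    -0.006 -0.   ] tooly [-0.006  1.    -0.   ]
units [-0.003 -0.004 -0.002]
turn to jaws along +y: 0.043401343434154374
```

Request:
arm_command --pt "0 0 0 0 0 0.015 0" --pt "0 0 0 0 0 0.025 0" --pt "0 0 0 0 0 0.025 0"

```text
time: 8.4
position: [676.4, -2.8, 55.9]
ee_rot: [0.0, -0.003, 1.0, -0.0]
wrist_force: [-3.1, -0.1, 7.4]
opening: 53.5
```

```bash
python3 -c "
from h import *
go(676.5,-3,56)"
```

```text
t 8.4 pos [676.407  -2.81   55.881] q [ 0.074  0.73  -0.158  1.603  0.144  0.82   1.434] F [-3.113 -0.113  7.38 ] M [-0.006  0.711 -0.043] op 53.495454457772155
toolx [-1.    -0.006 -0.   ] tooly [-0.006  1.    -0.   ]
units [-0.002 -0.005 -0.003]
turn to jaws along +y: 0.043520253318382676
```

Request:
arm_command --pt "0 0 0 0 0 -0.025 0" --pt "0 0 0 0 0 -0.025 0.8" --pt "0 0 0 0 0 -0.025 1" --pt "0 0 0 0 0 -0.025 1" --pt "0 0 0 0 0 -0.025 1" --pt "0 0 0 0 0 -0.025 1" --pt "0 0 0 0 0 -0.4 1" --pt "0 0 0 0 0 -1 1" --pt "0 0 0 0 0 -1.8 1" --pt "0 0 0 0 0 -2.6 1" --pt "0 0 0 0 0 -2.6 1"

```text
time: 9.5
position: [680.3, -2.6, 165.8]
ee_rot: [0.005, -0.003, 1.0, 0.0]
wrist_force: [0.7, 0.2, 0.4]
opening: 85.2
```

```bash
python3 -c "
from h import *
snap('7');zoom('7',(225,210),(213,90))
go(445.9,-230.3,130)"
```

```text
t 9.6 pos [677.271  -2.776 160.904] q [ 0.086  0.601 -0.175  1.556  0.118  0.992  1.453] F [-0.514  0.003 -0.376] M [-0.032  0.009 -0.057] op 84.78685614024896
toolx [-1.    -0.006 -0.003] tooly [-0.006  1.    -0.   ]
units [ 5.821 -5.653  0.754]
turn to jaws along +y: 0.04349592829200721
```

View pics/z7.png

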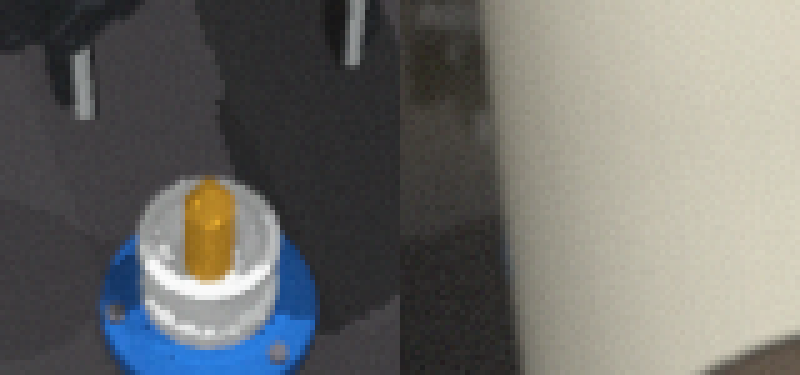

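Request:
arm_command --pt "0 0 0 0.6 -0.6 0 1" --pt "0 0 0 1.3 -1.3 0 1" --pt "0 0 0 2 -2 0 1" --pt "0 0 0 2.7 -2.7 0 1" --pt "0 0 0 3.5 -3.4 0.2 1" --pt "0 0 0 4.2 -4.1 0.4 1" --pt "0 0 0 5 -4.8 0.6 1" --pt "0 0 0 5.6 -5.4 0.75 1" --pt "0 0 0 5.82 -5.65 0.75 1" --pt "0 0 0 5.82 -5.65 0.75 1" --pt "0 0 0 5.82 -5.65 0.75 1"

```text
time: 10.7
position: [446.1, -229.2, 128.8]
ee_rot: [0.0, -0.003, 1.0, 0.0]
wrist_force: [0.9, 0.1, 0.6]
opening: 85.5
```

```bash
python3 -c "
from h import *
go(445.9,-230.3,25)"
```

```text
t 10.7 pos [ 446.051 -229.238  128.777] q [ 0.534  0.369 -0.133  2.025  0.069  0.752  1.937] F [0.918 0.051 0.58 ] M [ 0.006 -0.024  0.028] op 85.46314402658035
toolx [-1.    -0.007 -0.001] tooly [-0.007  1.     0.001]
units [ 0.006 -0.028  2.594]
turn to jaws along +y: 0.049543851025481124
```

Request:
arm_command --pt "0 0 0 0 -0.02 0.8 1" --pt "0 0 0 0 -0.03 1.6 1" --pt "0 0 0 0 -0.03 2.2 1" --pt "0 0 0 0 -0.03 2.55 1" --pt "0 0 0 0 -0.03 2.6 1" --pt "0 0 0 0 -0.03 2.6 1" --pt "0 0 0 0 -0.03 2.6 1"

```text
time: 11.4
position: [446.2, -231.5, 25.7]
ee_rot: [0.001, -0.003, 1.0, -0.0]
wrist_force: [0.3, -0.2, 0.4]
opening: 85.4
```

```bash
python3 -c "
from h import *
snap('8');zoom('8',(112,165),(310,195))
go(445.9,-230.3,17)"
```

```text
t 11.5 pos [ 445.962 -231.837   25.881] q [ 0.513  0.552 -0.106  2.062  0.11   0.531  1.906] F [0.478 0.152 0.774] M [ 0.01  -0.018  0.028] op 85.6176751257338
toolx [-1.    -0.006 -0.002] tooly [-0.006  1.    -0.001]
units [0.002 0.039 0.222]
turn to jaws along +y: 0.04437061003989589
```

View pics/z8.png

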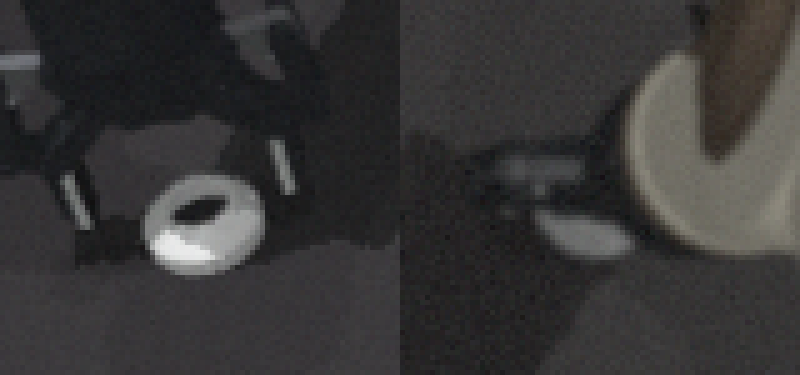

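Request:
arm_command --pt "0 0 0 0 0.04 0.12 1" --pt "0 0 0 0 0.04 0.22 1" --pt "0 0 0 0 0.04 0.22 1" --pt "0 0 0 0 0.04 0.22 1"

```text
time: 11.9
position: [444.6, -229.8, 15.7]
ee_rot: [-0.0, -0.003, 1.0, 0.0]
wrist_force: [0.1, 0.3, 1.0]
opening: 85.4
```

```bash
python3 -c "
from h import *
go(445.9,-230.3,17)"
```

```text
t 11.9 pos [ 444.649 -229.777   15.702] q [ 0.508  0.571 -0.102  2.065  0.113  0.511  1.9  ] F [0.063 0.337 1.043] M [-0.005 -0.018 -0.037] op 85.3531134794564
toolx [-1.    -0.006  0.   ] tooly [-0.006  1.     0.   ]
units [-0.031 -0.013 -0.032]
turn to jaws along +y: 0.042930592231637664
```

Correct by (−0.03, −0.01, −0.04), then close.

Request:
arm_command --pt "0 0 0 -0.03 -0.01 -0.04 1" --pt "0 0 0 -0.03 -0.01 -0.04 0.75" --pt "0 0 0 -0.03 -0.01 -0.04 0.6" --pt "0 0 0 -0.03 -0.01 -0.04 0.4" --pt "0 0 0 -0.03 -0.01 -0.04 0" --pt "0 0 0 -0.03 -0.01 -0.04 0" --pt "0 0 0 -0.03 -0.01 -0.04 0" --pt "0 0 0 -0.03 -0.01 -0.04 0" --grip_force 40

```text
time: 12.7
position: [446.3, -230.2, 18.4]
ee_rot: [0.0, -0.003, 1.0, -0.0]
wrist_force: [-1.6, 0.3, 10.6]
opening: 52.4
```

```bash
python3 -c "
from h import *
snap('9');zoom('9',(112,165),(310,195))
go(445.9,-230.3,160)"
```

```text
t 12.8 pos [ 446.301 -230.207   18.388] q [ 0.508  0.567 -0.103  2.062  0.112  0.518  1.9  ] F [-2.795  1.715  9.827] M [ 0.288  0.546 -0.06 ] op 52.785765542554245
toolx [-1.    -0.006 -0.   ] tooly [-0.006  1.    -0.   ]
units [ 0.009 -0.003 -3.54 ]
turn to jaws along +y: 0.04307492524286496
```

View pics/z9.png

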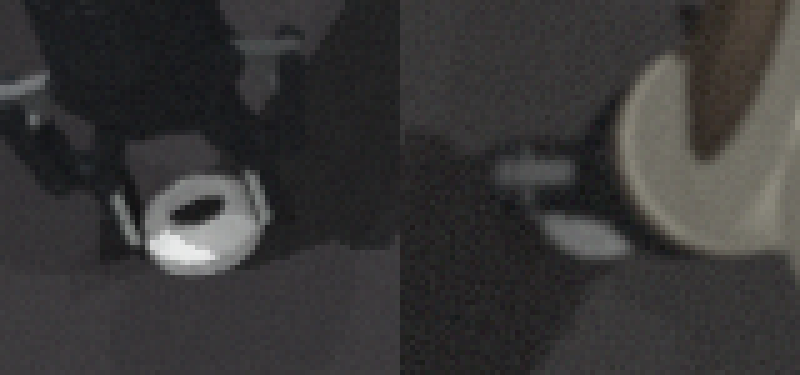

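Run:
```python
from h import *
np.set_printoptions(precision=1,suppress=True)
S=load("scene9")
for (u,v) in [(164,207),(164,208),(165,208),(165,209),(165,210),(166,210),(166,209),(138,211),(138,212),(139,212),(139,213),(139,214)]:
    d=S["depth"][v,u]; print(u,v,S["image"][v,u],S["position"]+ray(S,float(u),float(v))*d)
# intersect with plane x=446+11 (pad front edge)
for (u,v) in [(165.5,209.5),(139.5,213.8)]:
    d=ray(S,u,v);p=S["position"];print(p+d*(457-p[0])/d[0])
```

```text
164 207 [123 126 123] [ 456.6 -199.2   18.3]
164 208 [124 128 125] [ 456.8 -199.9   15. ]
165 208 [107 110 109] [ 458.3 -197.4   16. ]
165 209 [78 81 82] [ 456.3 -198.5   10.4]
165 210 [28 29 30] [ 449.4 -200.4   -0.5]
166 210 [32 30 31] [ 448.7 -198.2   -1.8]
166 209 [38 39 39] [ 449.2 -197.4    2.3]
138 211 [117 121 120] [ 457.4 -259.2   21.1]
138 212 [128 132 128] [ 457.  -260.2   17.3]
139 212 [108 112 111] [ 457.4 -258.    17.2]
139 213 [111 110 110] [ 457.4 -258.8   13.8]
139 214 [52 53 53] [ 447.8 -262.4    0.1]
[ 457.  -197.6    9.1]
[ 457.  -258.6   10.3]
```

Request:
arm_command --pt "0 0 0 0 0 0 0.8" --pt "0 0 0 0 0 0 0.8" --pt "0 0 0 0 0 0 0.8" --pt "0 0 0 0 0 0 0.8" --pt "0 0 0 0 0 0.08 0.8" --pt "0 0 0 0 0 0.12 0.8" --pt "0 0 0 0 0 0.12 0.8" --pt "0 0 0 0 0 0.12 0.8"

```text
time: 13.6
position: [446.0, -230.1, 12.5]
ee_rot: [-0.0, -0.003, 1.0, 0.0]
wrist_force: [0.4, -0.4, -0.7]
opening: 68.4
```

```bash
python3 -c "
from h import *
snap('10');zoom('10',(112,165),(310,195))
go(445.9,-230.3,12)"
```

```text
t 13.7 pos [ 446.09  -230.19    12.651] q [ 0.506  0.578 -0.101  2.062  0.114  0.507  1.899] F [0.981 0.632 0.219] M [ 0.011 -0.033 -0.012] op 68.36272473805421
toolx [-1.    -0.006  0.   ] tooly [-0.006  1.     0.   ]
units [ 0.005 -0.003  0.016]
turn to jaws along +y: 0.043815290138637684
```

View pics/z10.png

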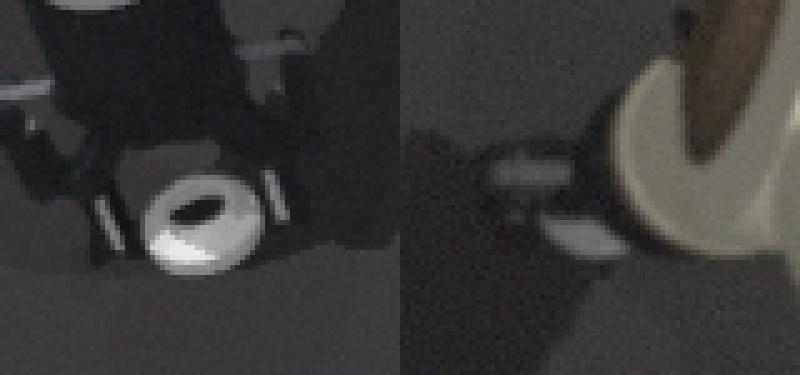

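Request:
arm_command --pt "0 0 0 0 0 0.02 0.7" --pt "0 0 0 0 0 0.02 0.5" --pt "0 0 0 0 0 0.02 0" --pt "0 0 0 0 0 0.02 0" --pt "0 0 0 0 0 0.02 0" --pt "0 0 0 0 0 0.02 0" --pt "0 0 0 0 0 0.02 0" --grip_force 40

```text
time: 14.4
position: [446.2, -230.3, 12.5]
ee_rot: [0.0, -0.003, 1.0, -0.0]
wrist_force: [-1.6, 0.9, 6.0]
opening: 54.5
```

Run:
```python
from h import *
snap('11');zoom('11',(112,165),(310,195))
go(445.9,-230.3,165)
S=load("scene11")
for u,lo in((164,200),(165,200),(166,200),(138,206),(139,206),(140,206)):
    for v in range(lo+6,lo+13): print(u,v,S["image"][v,u].mean().round(),S["position"]+ray(S,float(u),float(v))*S["depth"][v,u])
```

```text
t 14.5 pos [ 446.209 -230.262   12.522] q [ 0.506  0.578 -0.101  2.062  0.114  0.506  1.899] F [-1.274  1.802  6.465] M [ 0.245  0.362 -0.105] op 54.12290733551203
toolx [-1.    -0.006 -0.   ] tooly [-0.006  1.    -0.   ]
units [ 0.007 -0.001 -3.812]
turn to jaws along +y: 0.0414452029977887
164 206 122.0 [ 456.534 -198.541   21.556]
164 207 123.0 [ 457.704 -199.05    19.38 ]
164 208 103.0 [ 457.428 -199.816   15.67 ]
164 209 87.0 [ 457.066 -200.601   11.846]
164 210 73.0 [ 456.386 -201.449    7.657]
164 211 57.0 [ 453.46  -202.705    1.027]
164 212 48.0 [ 453.86  -203.372   -2.065]
165 206 110.0 [ 456.728 -196.277   21.157]
165 207 116.0 [ 457.526 -196.848   18.588]
165 208 118.0 [ 457.709 -197.528   15.357]
165 209 127.0 [ 456.305 -198.487   10.42 ]
165 210 119.0 [ 457.965 -198.918    8.725]
165 211 35.0 [ 452.973 -200.519   -0.128]
165 212 35.0 [ 456.9   -200.558    0.589]
166 206 35.0 [ 452.651 -194.718   16.284]
166 207 60.0 [ 453.098 -195.351   13.317]
166 208 77.0 [ 455.364 -195.68    12.262]
166 209 107.0 [ 456.163 -196.257    9.651]
166 210 99.0 [ 458.236 -196.619    8.393]

[... 271 characters left out ...]
54.076 -264.641    0.497]
138 217 50.0 [ 456.529 -264.85    -0.338]
138 218 48.0 [ 458.127 -265.303   -2.095]
139 212 72.0 [ 456.267 -258.277   15.963]
139 213 108.0 [ 457.401 -258.845   13.763]
139 214 111.0 [ 456.883 -259.874    9.795]
139 215 104.0 [ 457.64  -260.554    7.167]
139 216 45.0 [ 452.76  -262.819   -1.546]
139 217 50.0 [ 456.455 -262.683   -1.046]
139 218 47.0 [ 460.725 -262.378    0.107]
140 212 64.0 [ 454.44  -256.608   13.432]
140 213 54.0 [ 456.3   -256.979   11.987]
140 214 62.0 [ 456.807 -257.721    9.101]
140 215 36.0 [ 457.773 -258.34     6.694]
140 216 33.0 [ 454.67  -260.09    -0.113]
140 217 48.0 [ 459.163 -259.737    1.264]
140 218 48.0 [ 459.416 -260.563   -1.95 ]
```

View pics/z11.png

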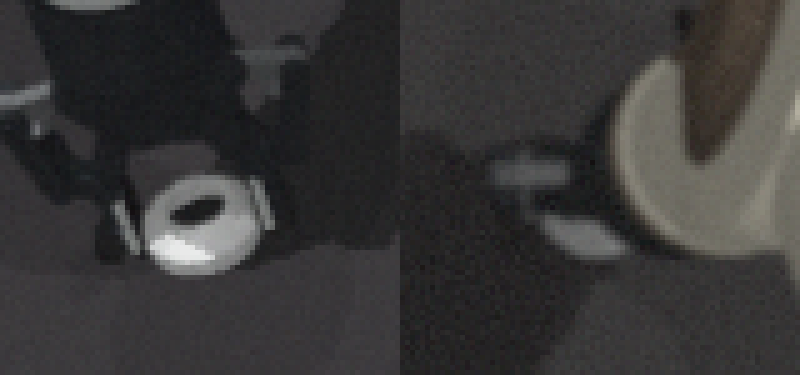

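Request:
arm_command --pt "0 0 0 0 0 0 0.8" --pt "0 0 0 0 0 0 0.8" --pt "0 0 0 0 0 0 0.8" --pt "0 0 0 0 0 0.07 0.8" --pt "0 0 0 0 0 0.07 0.7" --pt "0 0 0 0 0 0.07 0.5" --pt "0 0 0 0 0 0.07 0" --pt "0 0 0 0 0 0.07 0" --pt "0 0 0 0 0 0.07 0" --pt "0 0 0 0 0 0.07 0" --pt "0 0 0 0 0 0.07 0" --grip_force 45

```text
time: 15.6
position: [446.6, -230.7, 10.2]
ee_rot: [0.0, -0.003, 1.0, -0.0]
wrist_force: [-2.1, -0.1, 13.7]
opening: 54.9
```

Run:
```python
from h import *
go(445.9,-230.3,165)
```

```text
t 15.6 pos [ 446.635 -230.654   10.247] q [ 0.505  0.583 -0.1    2.062  0.115  0.501  1.898] F [-2.142 -0.14  13.711] M [0.312 0.533 0.076] op 54.89141143868644
toolx [-1.    -0.006 -0.001] tooly [-0.006  1.    -0.001]
units [ 0.015  0.006 -3.869]
turn to jaws along +y: 0.043399144163962816
```

Request:
arm_command --pt "0 0 0 0 0 -0.1 0" --pt "0 0 0 0 0 -0.3 0" --pt "0 0 0 0 0 -0.8 0" --pt "0 0 0 0 0 -1.5 0" --pt "0 0 0 0 0 -2.3 0" --pt "0 0 0 0 0 -3.1 0" --pt "0 0 0 0 0 -3.7 0" --pt "0 0 0 0 0 -3.9 0" --pt "0 0 0 0 0 -3.9 0" --pt "0 0 0 0 0 -3.9 0"

```text
time: 16.6
position: [445.2, -229.9, 164.0]
ee_rot: [-0.001, -0.003, 1.0, 0.0]
wrist_force: [-0.5, -0.6, -2.2]
opening: 54.5
```

Run:
```python
from h import *
snap('12');zoom('12',(112,105),(310,195))
go(676.5,-3,165)
```

```text
t 16.7 pos [ 444.956 -229.681  163.459] q [ 0.542  0.316 -0.139  2.     0.058  0.832  1.947] F [-0.976 -0.068 -1.258] M [ 0.049 -0.006 -0.035] op 54.38100062519229
toolx [-1.    -0.006  0.003] tooly [-0.006  1.     0.001]
units [-5.823  5.631 -0.047]
turn to jaws along +y: 0.04387834724795981
```

View pics/z12.png

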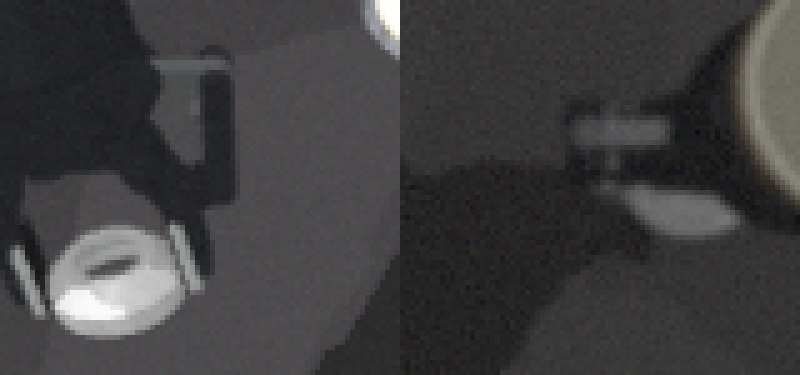

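Request:
arm_command --pt "0 0 0 -0.4 0.4 0 0" --pt "0 0 0 -1 1 0 0" --pt "0 0 0 -1.7 1.65 0 0" --pt "0 0 0 -2.4 2.3 0 0" --pt "0 0 0 -3.1 3 0 0" --pt "0 0 0 -3.8 3.7 0 0" --pt "0 0 0 -4.5 4.35 0 0" --pt "0 0 0 -5.1 4.95 0 0" --pt "0 0 0 -5.6 5.4 0 0" --pt "0 0 0 -5.82 5.63 0 0" --pt "0 0 0 -5.82 5.63 0 0" --pt "0 0 0 -5.82 5.63 0 0"

```text
time: 17.9
position: [676.2, -5.0, 163.8]
ee_rot: [-0.001, -0.003, 1.0, -0.001]
wrist_force: [0.5, -0.6, -1.3]
opening: 54.3
```

Run:
```python
from h import *
snap('13');zoom('13',(225,205),(213,90))
go(676.5,-3,165)
S=load("scene13")
m=mask(S,(268,225),22,(0,0,95),(180,60,255)); m=cv2.morphologyEx(m,cv2.MORPH_OPEN,np.ones((3,3)))
o=max(cv2.findContours(m,cv2.RETR_EXTERNAL,cv2.CHAIN_APPROX_NONE)[0],key=len);print(cv2.fitEllipse(o))
```

```text
t 18.0 pos [676.336  -6.005 164.616] q [ 0.102  0.6   -0.192  1.551  0.13   1.005  1.447] F [-0.669 -0.651 -1.172] M [-0.014  0.014  0.001] op 54.28636570070983
toolx [-1.    -0.004  0.002] tooly [-0.004  1.    -0.001]
units [-0.004  0.075 -0.01 ]
turn to jaws along +y: 0.026805944576015695
((264.79400634765625, 225.38670349121094), (27.975997924804688, 32.424598693847656), 86.25118255615234)
```

View pics/z13.png

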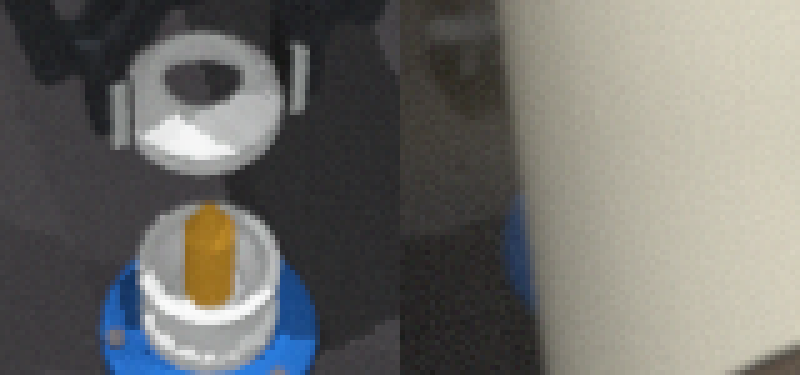

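Request:
arm_command --pt "0 0 0 0 0.07 0 0" --pt "0 0 0 0 0.07 0.3 0" --pt "0 0 0 0 0.07 0.7 0" --pt "0 0 0 0 0.07 1.1 0" --pt "0 0 0 0 0.07 1.3 0" --pt "0 0 0 0 0.07 1.4 0" --pt "0 0 0 0 0.07 1.4 0" --pt "0 0 0 0 0.07 1.4 0"

```text
time: 18.8
position: [677.9, -0.7, 109.4]
ee_rot: [0.0, -0.003, 1.0, 0.0]
wrist_force: [-0.3, 0.1, -0.1]
opening: 54.3
```

Run:
```python
from h import *
snap('14');zoom('14',(225,205),(213,90))
go(676.5,-3,75)
```

```text
t 18.9 pos [678.136  -0.74  109.893] q [ 0.09   0.664 -0.186  1.58   0.145  0.91   1.431] F [ 0.066  0.68  -1.283] M [-0.006 -0.019  0.005] op 54.44565413550215
toolx [-1.    -0.006 -0.001] tooly [-0.006  1.     0.   ]
units [ 0.043 -0.056  0.872]
turn to jaws along +y: 0.043780865976495144
```

View pics/z14.png

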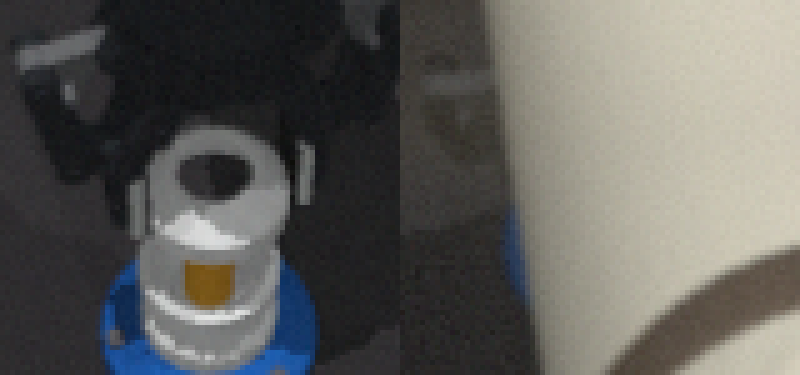

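Request:
arm_command --pt "0 0 0 0.04 -0.05 0 0" --pt "0 0 0 0.04 -0.05 0 0" --pt "0 0 0 0.04 -0.05 0.2 0" --pt "0 0 0 0.04 -0.05 0.4 0" --pt "0 0 0 0.04 -0.05 0.5 0" --pt "0 0 0 0.04 -0.05 0.5 0"

```text
time: 19.5
position: [674.9, -2.8, 87.5]
ee_rot: [-0.001, -0.003, 1.0, 0.0]
wrist_force: [-0.1, 0.0, -0.7]
opening: 54.3
```

Run:
```python
from h import *
snap('15');zoom('15',(225,205),(213,90))
go(676.5,-3,75)
```

```text
t 19.6 pos [675.745  -2.733  88.687] q [ 0.091  0.688 -0.182  1.594  0.15   0.874  1.43 ] F [-1.341 -0.519 -1.64 ] M [-0.008 -0.034 -0.001] op 54.371988336470295
toolx [-1.    -0.006  0.001] tooly [-0.006  1.     0.   ]
units [-0.019 -0.007  0.342]
turn to jaws along +y: 0.04410253284612277
```

View pics/z15.png

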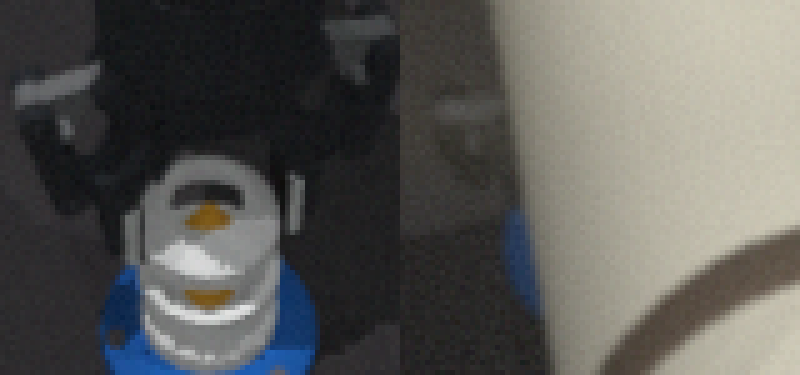

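Tip is in the hole (zoom 208,218), laterally centred. Continue down.

Request:
arm_command --pt "0 0 0 -0.02 0 0.1 0" --pt "0 0 0 -0.02 0 0.2 0" --pt "0 0 0 -0.02 0 0.3 0" --pt "0 0 0 -0.02 0 0.37 0" --pt "0 0 0 -0.02 0 0.4 0" --pt "0 0 0 -0.02 0 0.4 0"

```text
time: 20.2
position: [676.5, -2.8, 72.8]
ee_rot: [-0.0, -0.003, 1.0, -0.0]
wrist_force: [0.1, 0.1, -0.4]
opening: 54.0
```

Run:
```python
from h import *
snap('16');zoom('16',(225,205),(213,90))
go(676.5,-3,70)
```

```text
t 20.3 pos [676.789  -2.806  73.16 ] q [ 0.088  0.709 -0.178  1.597  0.154  0.85   1.427] F [ 0.341 -0.656 -1.446] M [0.006 0.007 0.012] op 54.13638430311064
toolx [-1.    -0.006 -0.   ] tooly [-0.006  1.     0.   ]
units [ 0.007 -0.005  0.079]
turn to jaws along +y: 0.043534887737960735
```

View pics/z16.png

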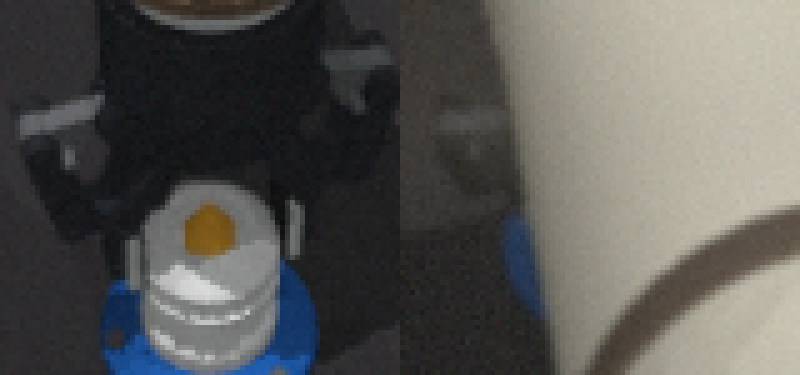

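Request:
arm_command --pt "0 0 0 0 0 0.03 0" --pt "0 0 0 0 0 0.05 0" --pt "0 0 0 0 0 0.07 0" --pt "0 0 0 0 0 0.08 0" --pt "0 0 0 0 0 0.08 0"

```text
time: 20.8
position: [676.7, -2.8, 70.3]
ee_rot: [0.0, -0.003, 1.0, -0.0]
wrist_force: [-1.5, -0.2, 2.2]
opening: 54.3
```

Run:
```python
from h import *
go(676.5,-3,70)
```

```text
t 20.8 pos [676.747  -2.78   70.32 ] q [ 0.088  0.712 -0.178  1.598  0.155  0.845  1.426] F [-1.509 -0.195  2.239] M [-0.059  0.379 -0.044] op 54.31725347648465
toolx [-1.    -0.006 -0.   ] tooly [-0.006  1.    -0.   ]
units [ 0.006 -0.005  0.008]
turn to jaws along +y: 0.0439175138372629
```

Contact at 70.3 as predicted (70.2). Press slightly to confirm, then release.

Request:
arm_command --pt "0 0 0 0 0 0.02 0" --pt "0 0 0 0 0 0.03 0" --pt "0 0 0 0 0 0.03 0"

```text
time: 21.1
position: [676.8, -2.8, 70.2]
ee_rot: [0.0, -0.003, 1.0, -0.0]
wrist_force: [-4.2, -0.6, 10.8]
opening: 54.4
```

Request:
arm_command --pt "0 0 0 0 0 -0.02 0" --pt "0 0 0 0 0 -0.02 0.8" --pt "0 0 0 0 0 -0.02 1" --pt "0 0 0 0 0 -0.02 1" --pt "0 0 0 0 0 -0.02 1" --pt "0 0 0 0 0 -0.02 1" --pt "0 0 0 0 0 -0.4 1" --pt "0 0 0 0 0 -1 1" --pt "0 0 0 0 0 -1.8 1" --pt "0 0 0 0 0 -2.6 1" --pt "0 0 0 1 0 -2.8 1" --pt "0 0 0 2 0 -2.8 1"

```text
time: 22.3
position: [598.4, -3.0, 184.3]
ee_rot: [0.003, -0.003, 1.0, 0.0]
wrist_force: [0.1, 0.6, -0.9]
opening: 85.5
```

Request:
arm_command --pt "0 0 0 1 0 0 1" --pt "0 0 0 2 1 0 1" --pt "0 0 0 2 2 0 1" --pt "0 0 0 2 3 0 1" --pt "0 0 0 2 4 0 1" --pt "0 0 0 2 4 0 1"

```text
time: 22.9
position: [515.2, 164.0, 182.7]
ee_rot: [0.001, -0.008, 1.0, 0.002]
wrist_force: [-0.1, 0.5, 0.1]
opening: 85.4
```

Run:
```python
from h import *
snap('17');zoom('17',(225,205),(213,90));st()
for n in("scene","top"): cv2.imwrite(f"pics/{n}17.png",load(n+"17")["image"][:,:,::-1])
S=load("scene17")
m=mask(S,(267,255),24); P=cloud(S,m>0); print(np.percentile(P[:,2],[5,50,90,95,99]))
b=mask(S,(267,250),20,(8,120,60),(32,255,255)); P=cloud(S,b>0); print('brass z',P[:,2].min(),P[:,2].max(),P.mean(0))
```

```text
t 23.0 pos [515.806 157.617 181.749] q [-0.111  0.362 -0.286  1.894  0.128  0.902  1.121] F [-0.306 -1.642 -0.354] M [-0.043 -0.025 -0.004] op 85.45884296612823
toolx [-1.    -0.009 -0.001] tooly [-0.009  1.     0.   ]
[23.887 69.731 78.983 79.698 80.591]
brass z 74.72813243889959 94.9478844812669 [680.153  -3.118  84.83 ]
```

View pics/z17.png

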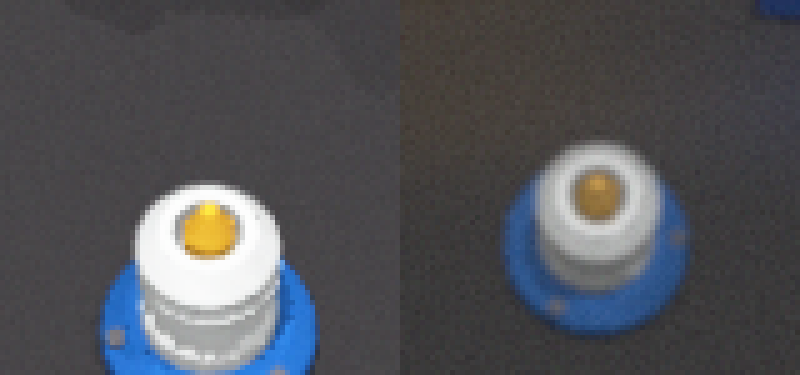

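View pics/scene17.png

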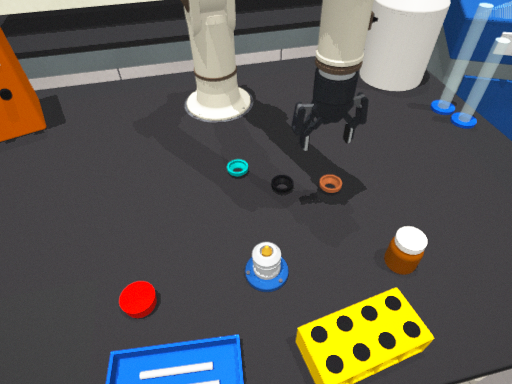

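The stack is on the shaft at scene pixel (267,262), with its top face measured at about 80 mm as expected. The copper washer at (331,184) hasn't moved, and the gripper is clear. I'm handing in.

```bash
python3 -c "
from station import robot
print(robot.hand_in())"
```

```text
the job is handed in; nothing more can be done
None
```

I put both steel washers on the arbor in the order asked, let go of both and handed the job in at about 23 s. The rim-up washer is on the fixed washer, and the rim-down washer is on top of it, each the way round it lay.

**Seating:** Each washer met firm contact at the predicted height, with the tool at 55.9 mm for the first and 70.3 mm for the second, under a light press of 7–11 N.

**Final pictures:** The top face is at about 80 mm, which matches the expected height, and the stack is level with the brass tip showing through the middle. The copper washer is still where it lay, and the gripper is empty and clear.

**What disagreed:**
- **Camera views:** The two views differed by about 2–5 mm on the arbor's position, so I used the average, which worked.
- **Second washer's grip:** My first grip was too high, with the fingertips at about 9 mm on the cone. I reopened and gripped lower twice before lifting.
- **Finger opening:** It read about 54 mm on the 56 mm edges. The grip held in both cases.

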